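# Level the tablet bonding stage and bolt it

### The arm

A 6-joint arm with a two-finger parallel gripper is mounted at the origin on the work surface. World frame = base frame: x ahead of the robot, y to its left, z up, the work surface at z = 0. Lengths are in m, angles in degrees, forces in N, time in s.
With the tool pointing down it reaches from about 0.375 to 0.975 m from the base axis. Payload 3.8 kg.
Tool frame: the origin (TCP) lies on the centre line of the jaws, within the pads' length; the fingertips stand 11 mm ahead of it and the grasp point (between the pads) lies 8 mm behind it; z points along the fingers, y is the direction in which the jaws open and shut (so a half turn about z gives the same grasp; the last joint's range is limited). The gripper opens to 85 mm and grips with 20 to 120 N. Pads are 22 mm wide; open, the fingers measure 114 mm over their backs; the gripper's body (76 mm by 85 mm) begins 54 mm behind the grasp point. The pads swing forward as they close: fully open they stand 13 mm farther back than shut.
Start: joints at [66.297, 15.12, 91.902, -0, 72.978, -2.114], TCP at [0.248, 0.628, 0.242] pointing down, gripper open.
Joint ranges: [-150.88, 150.88], [-54.13, 125.18], [17.81, 147.31], [-75.09, 255.09], [0, 152.58], [-146.25, 146.25]. Speed limits (degrees/s): [147.25, 147.25, 180, 180, 180, 180].

### API

Orientations are given as a 3x3 rotation matrix whose columns are the frame's x, y, z axes.
In Python, from station import env gives the robot as it stands.
- The arm moves only by the tool play_rows, never from a script. Its argument "targets" is a list of rows, each an object of numbers: "dx", "dy", "dz": the shift along the tool's x, y, z in mm; "rx", "ry", "rz": the turn, a rotation vector about the tool's x, y, z in degrees. In form: [{"dx": .., "dy": .., "dz": .., "rx": .., "ry": .., "rz": ..}, ...]. A call has 1 to 12 rows; each row is the pose to reach, as a shift and turn from the pose commanded when the call began, along the tool's axes at that moment; what a row does not reach only later rows make up. A row lasts 1/12 s, in which the tool goes at most 41.7 mm and 7.16 degrees, less where a joint would pass 70% of its speed; a pose out of reach is approached as far as the arm can. A call with a gripper value outside its range is refused whole. "fingers" is the finger opening in mm, from 0 to 85.4, set as the call begins (left out, the last holds). The fingers move at their own pace and stop on an object; "squeeze" is the grip in N (left out, the last holds). Time passes only in rows, so rows that repeat a pose let the fingers close. It gives the time, the measured TCP pose, the force and the opening at its end, in the units of the state.
- env.get_obs(): the state, without advancing time (a new reading comes with each control period).
- env.read_camera(name): name is "scene" or "top" or "wrist"; returns the picture (480x640x3 uint8, red, green, blue); there is no depth.
- env.camera_model(name): a dict with "fx", "fy", "cx", "cy" (pixels), "rvec" (rotation vector, rad) and "tvec" (3), from world to camera coordinates, as OpenCV has them. Camera axes: x right, y down, z forward; pixel columns grow to the right and rows downward; lengths in m; the calibration is good to about 2 mm. A picture is of the moment at which its call begins: read the wrist's pose just before it. camera_model takes no time and is no camera call; for the wrist camera it gives the pose at the moment of the call.
- env.hand_in(): hands the job in, once; it reports no verdict.
The state is a dict: "clock": time; "joint_pos": joint angles; "dq": joint speeds; "effort": joint torques, N m; "tool_pos": TCP position; "orientation": TCP orientation; "ft_force": force on the tool from outside, world axes, zero at the start; "wrist_torque": the same for the moment, N m; "opening": finger opening in m.
Only numpy, scipy, OpenCV 4.12 (cv2) and the standard library are available. Lean on these libraries where they do the work, as an engineer would, in place of code of your own. Each camera call takes 0.05 s, during which the arm holds its last target. There are 200 camera calls.

### The job

Screen glue is about to be applied to the tablet clamped on the tilting stage, but the stage's plate droops at the front. Turn the black knob of the tilt screw until the plate lies level, then slide the lock bolt by its red pin all the way home into its keeper so that the plate stays so. Do not touch the tablet, and leave the screwdriver, the blue tray and the cleaner bottle where they stand.

Things in the scene. Friction and masses are not known exactly. Their poses are not given: they have to be found in the camera images.
- stage: Grey steel base of the tilting stage, fixed, 240 x 310 x 12 mm, covering x -130 to +110, y -155 to +155 mm about its origin on the bench top. In its frame x points to the rear (hinge), -x to the front (knob, towards the robot), y left, z up. Hinge axis along y at x 85, z 65 mm. White upright scale, 92 mm tall, at x -86, y -147 mm: the plate's red pointer meets its red line when level.
- plate: Aluminium plate, 180 (x) x 260 (y) x 8 mm, hinged at its rear. Origin on the hinge axis, mid-width (stage x 85, z 65 mm); when level its axes are the stage's and its z is vertical. Its top lies 10 mm above the origin; it spans x +5 to -175 mm. It starts with the front low by 1.2 to 2.5 degrees. The screw holds it firmly: only the knob moves it.
- tablet: Black tablet 125 x 200 x 8 mm, bare screen up, clamped to the plate by four rubber clamps; must not be touched. Origin at the centre of its underside: plate frame x -70, y -10, z 10 mm. Axes as the plate.
- knob_grip (a point): Middle of the black round knob (40 mm diameter, 26 mm thick) on the tilt screw; stage x -154, y 0, z 141 mm, fixed as it turns. The screw leans 35 degrees from vertical, knob end towards stage -x. Site z points up along the screw, out of the knob's top; x, y turn with the knob. Below: a 22 mm hub, 12 mm long, then a 10 mm shaft. Clear all round for 57 mm from the axis.
- tilt_knob: The same knob, same origin and axes. Clockwise, looking down on its top, raises the plate's front by 0.472 degree per radian (3 degrees a turn); the other way lowers it. It starts 2.7 to 5.2 rad short of level and can overshoot by 4 rad. Friction 0.12 N m; it stays where left, without slack.
- bolt_pin (a point): Centre of the top of the lock bolt's red upright pin, 12 mm diameter, 36 mm tall, its top 50 mm above the plate's top face; at stage x -72, z 125, y 50 mm drawn, 74 mm home (plate level). Axes as the plate. The steel bolt bar under it, 10 mm wide, 8 mm high, lies along y and runs in two straps (plate y 25 to 35 and 103 to 113 mm), their tops 16 mm above the plate's top face.
- bolt (a joint): Travel of the lock bolt in m: 0 to 0.003 drawn (start), 0.024 fully home; grows as it slides towards the plate's +y. Friction about 3 N, stays where left. The tip reaches the keeper's face at 0.009; with the plate more than about 0.4 degree off level it strikes the keeper there and stops.
- keeper (a point): Centre of the keeper's mouth, on the face towards the plate: stage x -72, y 137, z 85 mm. The mouth is 14 mm wide and 10.4 mm high in a fixed dark steel post, 34 mm (x) x 12 mm (y), 99 mm tall. Axes as the stage.
- screwdriver: Screwdriver 180 mm long, blue handle 26 mm thick, lying on the bench to the right (-y) of the stage. Origin on the bench under its middle, x along it to the tip.
- screw_tray: Blue open plastic tray 100 x 70 x 22 mm on the bench, left (+y) of the stage or off its right front corner. Origin at the centre of its underside.
- cleaner_bottle: White plastic bottle, 52 mm diameter, 115 mm tall, blue cap, standing off the stage's right front corner or to its left. Origin at the centre of its underside.
There are look-alikes about, which are no part of the job. There is more than one size of the cleaner_bottle; the one meant has the size given above.

How it is judged:
By the outcome, as a careful person would: the job done as asked, in the order asked, and still so for the second after the job is handed in, with the robot touching nothing.
It also fails if it takes over 67 s, if anything falls off the work surface, if the arm or the gripper's body presses on something with over 40 N, if the wrist force passes 120 N, or if a joint passes its speed limit or range.

## Working session

There is one attempt and no reset: what is moved stays moved. The work goes in short steps, Python scripts to look and compute and a tool call to move; the robot and the scene stay as the last step left them, time stands still between calls to the robot, and variables do not carry over. Pictures are saved under pics/ and viewed, about 8 in all and at most 12, crops included, and the job is handed in when it is done.

Besides the shell and the picture viewer there is one more tool, called after "Call:" by a JSON object that holds its "op" and its "data", one argument or row to a line. play_rows: Moves the arm, as the interface text tells. Its arguments: {"type":"object","properties":{"targets":{"type":"array"},"fingers":{"type":"number"},"squeeze":{"type":"number"}},"required":["targets"]}

```bash
ls; mkdir -p pics; python3 - <<'E'
from station import env
import cv2,numpy as np
for n in("scene","top"):
    cv2.imwrite(f"pics/{n}0.png",env.read_camera(n)[:,:,::-1])
    m=env.camera_model(n);print(n,{k:np.round(v,4).tolist() for k,v in m.items()})
print(env.get_obs())
E
```

```text
pics
scene {'fx': 620.8639, 'fy': 620.8639, 'cx': 316.6264, 'cy': 237.7869, 'rvec': [2.0187, 1.0651, -0.5165], 'tvec': [-0.2843, -0.2394, 1.6474]}
top {'fx': 490.4815, 'fy': 490.4815, 'cx': 314.9154, 'cy': 241.9005, 'rvec': [2.156, -2.193, 0.0758], 'tvec': [-0.0283, 0.5998, 1.1414]}
{'clock': 0.1, 'joint_pos': array([ 6.62984690e+01,  1.51655522e+01,  9.19728605e+01, -1.33991999e-03,
        7.29756618e+01, -2.11442221e+00]), 'dq': array([ 0.01101116, -0.08710504, -0.19407185, -0.0692079 , -0.08664354,
       -0.04834954]), 'effort': array([ 5.92632041e-04, -5.16712689e+01, -3.68587017e+01,  4.17029150e-05,
        6.24425506e-03,  2.00675930e-05]), 'tool_pos': array([0.24810395, 0.62708138, 0.24108349]), 'orientation': array([[-9.29861795e-01,  3.67908186e-01, -7.79841097e-04],
       [ 3.67909009e-01,  9.29859992e-01, -1.83202748e-03],
       [ 5.11251305e-05, -1.99044293e-03, -9.99998018e-01]]), 'ft_force': array([ 0.4771264 , -0.19067096,  0.06544215]), 'wrist_torque': array([-0.01380854, -0.02448484, -0.01570624]), 'opening': 0.08546515504243397}
```

View pics/top0.png

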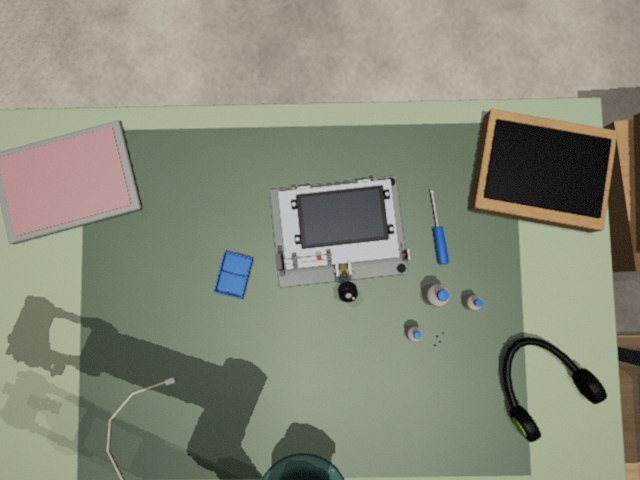

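View pics/scene0.png

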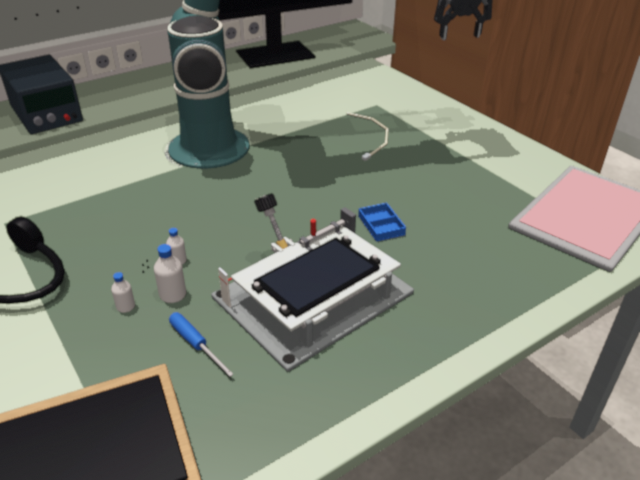

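The top view shows the stage at about (340,230), the knob at (347,291), the red pin at (319,257), and the bottle and tray standing clear. The scene view shows the pin at (313,222) and the knob at (266,203). Next I fit the stage pose to these points.

```bash
cat > h.py <<'E'
import numpy as np,cv2
from scipy.spatial.transform import Rotation as R
from scipy.optimize import least_squares
def proj(m,P):
    K=np.array([[m['fx'],0,m['cx']],[0,m['fy'],m['cy']],[0,0,1.]])
    return cv2.projectPoints(np.asarray(P,float).reshape(-1,1,3),np.array(m['rvec'],float),np.array(m['tvec'],float),K,None)[0].reshape(-1,2)
def S(p,P): # stage->world
    return R.from_euler('z',p[2]).apply(np.asarray(P,float))+[p[0],p[1],0]
E
python3 - <<'E'
from h import *
from station import env
t=cv2.imread('pics/top0.png');s=cv2.imread('pics/scene0.png')
mt=env.camera_model('top');ms=env.camera_model('scene')
def cen(im,box,f):
    x0,y0,x1,y1=box;c=im[y0:y1,x0:x1].astype(int);k=f(c);y,x=np.nonzero(k);return (x.mean()+x0,y.mean()+y0,k.sum())
red=lambda c:(c[:,:,2]>110)&(c[:,:,1]<70)
print(cen(t,(312,250,326,264),red),cen(s,(305,215,322,240),red))
blk=lambda c:c.sum(2)<110
print(cen(t,(335,279,360,304),blk),cen(s,(254,193,277,216),blk))
obs=[(mt,(-.154,0,.141),(347,291)),(mt,(-.130,.155,.012),(279,287)),(mt,(-.130,-.155,.012),(409,275)),(mt,(.11,.155,.012),(272,190)),
(ms,(.11,-.155,.012),(290,358)),(ms,(.11,.155,.012),(412,290)),(ms,(-.154,0,.141),(266,203)),(ms,(-.13,-.155,.012),(213,296))]
f=lambda p:np.concatenate([proj(m,S(p,[P]))[0]-u for m,P,u in obs])
r=least_squares(f,[.5,-.05,0],loss='soft_l1');print(r.x,np.degrees(r.x[2]));print(f(r.x).reshape(-1,2).round(1))
P=S(r.x,[(-.154,0,.141),(-.072,.05,.125),(-.072,.137,.085)]);print(P)
a=cv2.resize(t[165:305,262:422],None,fx=4.5,fy=4.5,interpolation=cv2.INTER_CUBIC);cv2.imwrite('pics/tc.png',cv2.resize(a,(680,595)))
E
```

```text
(np.float64(319.0), np.float64(256.0), np.int64(1)) (np.float64(313.0), np.float64(222.16666666666666), np.int64(18))
(np.float64(346.8340807174888), np.float64(290.29596412556054), np.int64(223)) (np.float64(265.04545454545456), np.float64(203.15584415584416), np.int64(154))
[ 0.6372775  -0.09227636  0.09859356] 5.648995061278481
[[ 0.7  0.1]
 [-0.   0.5]
 [-0.9 -2.5]
 [-3.8 -1.2]
 [-1.5 10.6]
 [ 3.1 -1.9]
 [-0.3 -0.6]
 [-2.2 -2.7]]
[[ 0.48402538 -0.10743519  0.141     ]
 [ 0.56070546 -0.04960643  0.125     ]
 [ 0.55214171  0.03697107  0.085     ]]
```

View pics/tc.png

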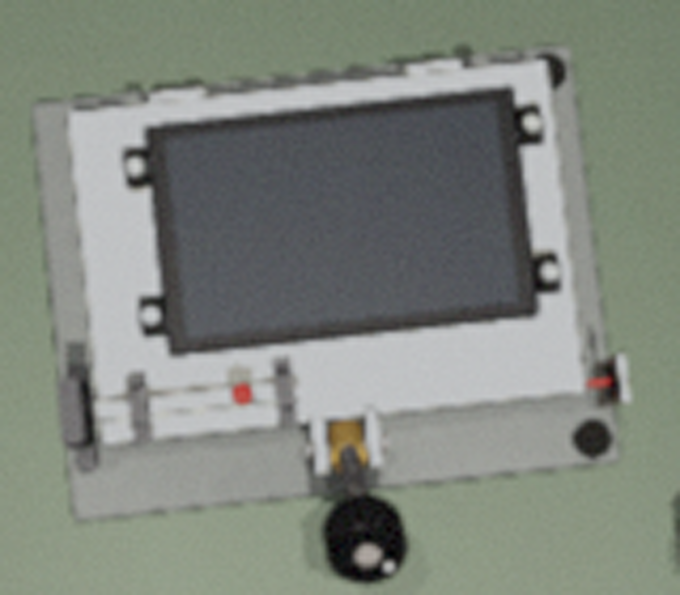

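The crop shows the stage corners clearly: (280.4,287.4), (406.9,272.8), (270.2,188.5) and (396.1,176) in full-image pixels. The pin top is at about (318.9,257).

```bash
python3 - <<'E'
from h import *
from station import env
mt=env.camera_model('top');ms=env.camera_model('scene')
obs=[(mt,(-.154,0,.141),(346.8,290.3)),(mt,(-.130,.155,.012),(280.4,287.4)),(mt,(-.130,-.155,.012),(406.9,272.8)),(mt,(.11,.155,.012),(270.2,188.5)),(mt,(.11,-.155,.012),(396.1,176)),
(ms,(.11,.155,.012),(412,290)),(ms,(-.154,0,.141),(265.5,203.2)),(ms,(-.072,.05,.105),(313,228)),(mt,(-.072,.05,.12),(319,257))]
f=lambda p:np.concatenate([proj(m,S(p,[P]))[0]-u for m,P,u in obs])
r=least_squares(f,[.5,-.05,0],loss='soft_l1');p=r.x;print(p,np.degrees(p[2]));print(f(p).reshape(-1,2).round(1))
print(S(p,[(-.154,0,.141),(-.072,.05,.125)]))
o=env.get_obs();m=env.camera_model('wrist');Rc=R.from_rotvec(m['rvec']).as_matrix();c=-Rc.T@m['tvec']
Q=o['orientation'];print('cam in tool',Q.T@(c-o['tool_pos']),'axes',(Q.T@Rc.T).round(3),m['fx'])
E
```

```text
[ 0.63667952 -0.09404777  0.08550922] 4.8993174129679415
[[ 0.8  1.1]
 [-1.5 -0.5]
 [ 1.4  0.9]
 [-0.8 -0.4]
 [ 0.5 -1.1]
 [ 2.4 -0.8]
 [ 0.1 -1. ]
 [-0.5 -0.9]
 [ 1.1 -1.1]]
[[ 0.48324219 -0.10720015  0.141     ]
 [ 0.56067234 -0.05037962  0.125     ]]
cam in tool [ 0.07088436  0.00096135 -0.13218719] axes [[-0.    -0.961 -0.278]
 [ 1.    -0.    -0.   ]
 [ 0.    -0.278  0.961]] 407.16537194266573
```

```bash
cat >> h.py <<'E'
p=np.array([.63668,-.09405,.08551])
c,s=np.cos(np.radians(35)),np.sin(np.radians(35))
Rz=R.from_euler('z',p[2]).as_matrix()
R0=Rz@np.array([[0,c,s],[1,0,0],[0,s,-c]])   # tool along screw, roll 0
def rel(o,pos,Rt):
    Q=o['orientation'];d=Q.T@(np.asarray(pos)-o['tool_pos'])*1000
    v=np.degrees(R.from_matrix(Q.T@Rt).as_rotvec());print('d',d.round(1),'r',v.round(1),'steps',np.linalg.norm(v)/7.16,np.linalg.norm(d)/41.7)
def knobpose(standoff,roll,knob=None): # TCP position with grasp point standoff above knob mid
    knob=S(p,[(-.154,0,.141)])[0] if knob is None else knob
    Rt=R0@R.from_euler('z',roll,degrees=True).as_matrix()
    return knob+Rt[:,2]*(.008-standoff),Rt
def st(o): print(round(o['clock'],2),'j',np.round(o['joint_pos'],1),'pos',o['tool_pos'].round(4),'F',o['ft_force'].round(1),'T',o['wrist_torque'].round(2),'open',round(o['opening']*1000,1))
E
python3 - <<'E'
from h import *
from station import env
o=env.get_obs();st(o);rel(o,*knobpose(.12,0))
E
```

```text
0.1 j [66.3 15.2 92.  -0.  73.  -2.1] pos [0.2481 0.6271 0.2411] F [ 0.5 -0.2  0.1] T [-0.01 -0.02 -0.02] open 85.5
d [-431.3 -624.9    9.6] r [-31.4 -19.3  61.5] steps 10.010621206948668 18.209892343074994
```

Call:
{"op": "play_rows", "data": {
  "targets": [
    {"dx": -200,"dy": -300,"dz": -30,"rx": -10,"ry": -6,"rz": 30},
    {"dx": -200,"dy": -300,"dz": -30,"rx": -10,"ry": -6,"rz": 30},
    {"dx": -200,"dy": -300,"dz": -30,"rx": -10,"ry": -6,"rz": 30},
    {"dx": -200,"dy": -300,"dz": -30,"rx": -10,"ry": -6,"rz": 30},
    {"dx": -200,"dy": -300,"dz": -30,"rx": -10,"ry": -6,"rz": 30},
    {"dx": -431,"dy": -625,"dz": 10,"rx": -31.4,"ry": -19.3,"rz": 61.5},
    {"dx": -431,"dy": -625,"dz": 10,"rx": -31.4,"ry": -19.3,"rz": 61.5},
    {"dx": -431,"dy": -625,"dz": 10,"rx": -31.4,"ry": -19.3,"rz": 61.5},
    {"dx": -431,"dy": -625,"dz": 10,"rx": -31.4,"ry": -19.3,"rz": 61.5},
    {"dx": -431,"dy": -625,"dz": 10,"rx": -31.4,"ry": -19.3,"rz": 61.5},
    {"dx": -431,"dy": -625,"dz": 10,"rx": -31.4,"ry": -19.3,"rz": 61.5},
    {"dx": -431,"dy": -625,"dz": 10,"rx": -31.4,"ry": -19.3,"rz": 61.5}
  ]
}}

```text
clock: 1.1
tool_pos: [0.3549, 0.1476, 0.2422]
orientation: [[-0.086, 0.817, 0.57], [0.996, 0.07, 0.05], [0.001, 0.572, -0.82]]
ft_force: [0.7, 0.4, -0.4]
opening: 0.0854
```

```bash
python3 - <<'E'
from h import *
from station import env
o=env.get_obs();st(o);rel(o,*knobpose(.12,0))
E
```

```text
1.1 j [ 31.9 -42.8 143.8 -20.1  49.   36.2] pos [0.3549 0.1476 0.2422] F [ 0.7  0.4 -0.4] T [-0.03  0.26  0.01] open 85.4
d [-264.9   29.    31.5] r [-0.1 -0.  -0. ] steps 0.01864433872675187 6.433998459367867
```

Call:
{"op": "play_rows", "data": {
  "targets": [
    {"dx": -265,"dy": 29,"dz": 31},
    {"dx": -265,"dy": 29,"dz": 31},
    {"dx": -265,"dy": 29,"dz": 31},
    {"dx": -265,"dy": 29,"dz": 31},
    {"dx": -265,"dy": 29,"dz": 31},
    {"dx": -265,"dy": 29,"dz": 31},
    {"dx": -265,"dy": 29,"dz": 31},
    {"dx": -265,"dy": 29,"dz": 31},
    {"dx": -265,"dy": 29,"dz": 31},
    {"dx": -265,"dy": 29,"dz": 31}
  ]
}}

```text
schema error: expected keys dx, dy, dz, rx, ry, rz
```

```bash
python3 - <<'E'
from h import *
from station import env
o=env.get_obs();st(o);rel(o,*knobpose(.12,0))
m=env.camera_model('wrist');im=env.read_camera('wrist')[:,:,::-1].copy()
cv2.imwrite('pics/w1.png',im);print(proj(m,S(p,[(-.154,0,.141),(-.154-.013*s,0,.141+.013*c),(-.072,.05,.125),(-.13,.155,.012),(-.13,-.155,.012),(-.086,-.147,.092)])))
E
```

```text
1.1 j [ 31.9 -42.8 143.8 -20.1  49.   36.2] pos [0.3549 0.1476 0.2422] F [ 0.7  0.4 -0.4] T [-0.03  0.26  0.01] open 85.4
d [-264.9   29.    31.5] r [-0.1 -0.  -0. ] steps 0.01864433872675187 6.433998459367867
[[354.27718367 518.8955821 ]
 [355.41919305 533.26868503]
 [409.59849866 422.87855752]
 [297.61417918 299.71526999]
 [301.70736256 524.38672058]
 [370.11049852 552.18746934]]
```

View pics/w1.png

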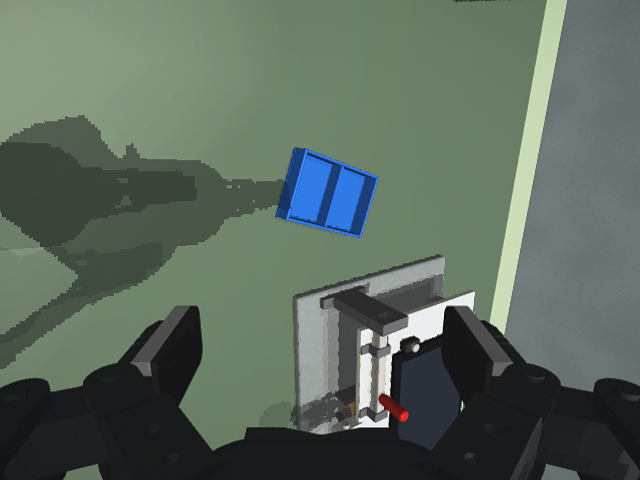

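The move was refused for its format, so this picture is from the earlier pose. It shows the stage's front-left corner at (296,298), predicted (297.6,299.7), which agrees. The pin top is at about (402,414).

Call:
{"op": "play_rows", "data": {
  "targets": [
    {"dx": -265,"dy": 29,"dz": 31,"rx": 0,"ry": 0,"rz": 0},
    {"dx": -265,"dy": 29,"dz": 31,"rx": 0,"ry": 0,"rz": 0},
    {"dx": -265,"dy": 29,"dz": 31,"rx": 0,"ry": 0,"rz": 0},
    {"dx": -265,"dy": 29,"dz": 31,"rx": 0,"ry": 0,"rz": 0},
    {"dx": -265,"dy": 29,"dz": 31,"rx": 0,"ry": 0,"rz": 0},
    {"dx": -265,"dy": 29,"dz": 31,"rx": 0,"ry": 0,"rz": 0},
    {"dx": -265,"dy": 29,"dz": 31,"rx": 0,"ry": 0,"rz": 0},
    {"dx": -265,"dy": 29,"dz": 31,"rx": 0,"ry": 0,"rz": 0},
    {"dx": -265,"dy": 29,"dz": 31,"rx": 0,"ry": 0,"rz": 0}
  ]
}}

```text
clock: 1.9
tool_pos: [0.4212, -0.1141, 0.2362]
orientation: [[-0.082, 0.816, 0.572], [0.997, 0.067, 0.048], [0.001, 0.574, -0.819]]
ft_force: [0.8, 1.3, -0.2]
opening: 0.0856
```

```bash
python3 - <<'E'
from h import *
from station import env
o=env.get_obs();st(o);rel(o,*knobpose(.12,0));rel(o,*knobpose(.12,-90))
m=env.camera_model('wrist');im=env.read_camera('wrist')[:,:,::-1].copy()
cv2.imwrite('pics/w2.png',im);print(proj(m,S(p,[(-.154,0,.141),(-.154-.013*s,0,.141+.013*c),(-.072,.05,.125),(-.13,.155,.012),(-.13,-.155,.012),(-.086,-.147,.092)])))
E
```

```text
1.9 j [-35.1 -32.9 140.2  29.5  48.4 -54.9] pos [ 0.4212 -0.1141  0.2362] F [ 0.8  1.3 -0.2] T [0.03 0.28 0.05] open 85.6
d [ 1.6 -3.5  1.8] r [ 0.   0.  -0.2] steps 0.027694966269210645 0.10077037045064405
d [ 1.6 -3.5  1.8] r [ -0.    0.  -90.2] steps 12.596841334665204 0.10077037045064405
[[315.276069   236.78830466]
 [314.94676849 242.77648895]
 [394.90753359 148.59582996]
 [248.35426848  10.5341154 ]
 [264.76126766 351.35826749]
 [348.00681468 367.39456026]]
```

View pics/w2.png

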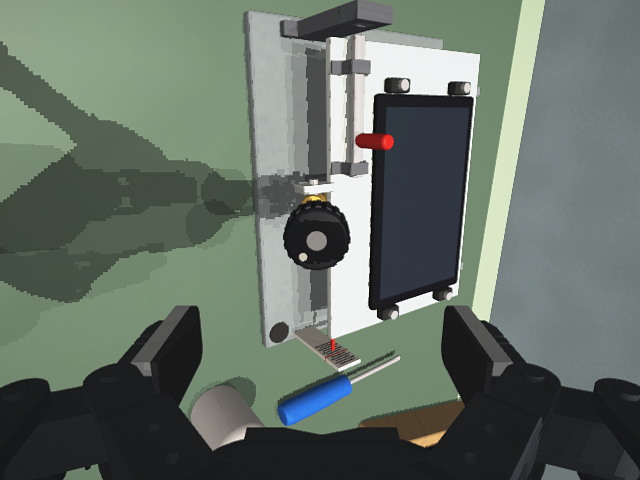

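The wrist view shows the knob cap at (316,241), predicted (315,243). The scale with its red pointer is at (333,345) and the pin top at (390,142). The pose is confirmed, so I roll back, go down and grip.

Call:
{"op": "play_rows", "data": {
  "targets": [
    {"dx": 1.5,"dy": -3.5,"dz": 2,"rx": 0,"ry": 0,"rz": -85},
    {"dx": 1.5,"dy": -3.5,"dz": 2,"rx": 0,"ry": 0,"rz": -85},
    {"dx": 1.5,"dy": -3.5,"dz": 2,"rx": 0,"ry": 0,"rz": -85},
    {"dx": 1.5,"dy": -3.5,"dz": 2,"rx": 0,"ry": 0,"rz": -85},
    {"dx": 1.5,"dy": -3.5,"dz": 2,"rx": 0,"ry": 0,"rz": -85},
    {"dx": 1.5,"dy": -3.5,"dz": 2,"rx": 0,"ry": 0,"rz": -85},
    {"dx": 1.5,"dy": -3.5,"dz": 2,"rx": 0,"ry": 0,"rz": -85},
    {"dx": 1.5,"dy": -3.5,"dz": 2,"rx": 0,"ry": 0,"rz": -85},
    {"dx": 1.5,"dy": -3.5,"dz": 2,"rx": 0,"ry": 0,"rz": -85},
    {"dx": 1.5,"dy": -3.5,"dz": 2,"rx": 0,"ry": 0,"rz": -85},
    {"dx": 1.5,"dy": -3.5,"dz": 2,"rx": 0,"ry": 0,"rz": -85},
    {"dx": 1.5,"dy": -3.5,"dz": 2,"rx": 0,"ry": 0,"rz": -85}
  ],
  "fingers": 70,
  "squeeze": 40
}}

```text
clock: 2.95
tool_pos: [0.4191, -0.1092, 0.2318]
orientation: [[-0.822, -0.019, 0.569], [0.013, 0.999, 0.051], [-0.569, 0.049, -0.821]]
ft_force: [1.2, 0.0, 0.4]
opening: 0.0701
```

Call:
{"op": "play_rows", "data": {
  "targets": [
    {"dx": 0,"dy": 0,"dz": 0,"rx": 0,"ry": 0,"rz": 0},
    {"dx": 0,"dy": 0,"dz": 20,"rx": 0,"ry": 0,"rz": 0},
    {"dx": 0,"dy": 0,"dz": 40,"rx": 0,"ry": 0,"rz": 0},
    {"dx": 0,"dy": 0,"dz": 40,"rx": 0,"ry": 0,"rz": 0},
    {"dx": 0,"dy": 0,"dz": 40,"rx": 0,"ry": 0,"rz": 0}
  ]
}}

```text
clock: 3.37
tool_pos: [0.4414, -0.1067, 0.1979]
orientation: [[-0.823, -0.013, 0.568], [0.021, 0.998, 0.053], [-0.567, 0.055, -0.822]]
ft_force: [-0.1, -0.5, 0.7]
opening: 0.0699
```

```bash
python3 - <<'E'
from h import *
from station import env
o=env.get_obs();st(o);rel(o,*knobpose(.08,-85));rel(o,*knobpose(0,-85))
m=env.camera_model('wrist');im=env.read_camera('wrist')[:,:,::-1].copy()
cv2.imwrite('pics/w3.png',im);print(proj(m,S(p,[(-.154,0,.141),(-.154-.013*s,0,.141+.013*c)])))
E
```

```text
3.37 j [ -31.6  -27.8  141.7   31.1   41.5 -140.4] pos [ 0.4414 -0.1067  0.1979] F [-0.1 -0.5  0.7] T [-0.06  0.25  0.  ] open 69.9
d [-1.9 -3.9 -1.5] r [ 0.2 -0.3 -0.2] steps 0.05861715985173024 0.11047073631696508
d [-2.2 -4.2 78.5] r [ 0.2 -0.3 -0.2] steps 0.05861715985173024 1.8857445055493072
[[311.58197589 264.04132421]
 [311.07366428 272.76791761]]
```

Call:
{"op": "play_rows", "data": {
  "targets": [
    {"dx": -2,"dy": -4,"dz": 20,"rx": 0,"ry": 0,"rz": 0},
    {"dx": -2,"dy": -4,"dz": 40,"rx": 0,"ry": 0,"rz": 0},
    {"dx": -2,"dy": -4,"dz": 60,"rx": 0,"ry": 0,"rz": 0},
    {"dx": -2,"dy": -4,"dz": 78,"rx": 0,"ry": 0,"rz": 0},
    {"dx": -2,"dy": -4,"dz": 78,"rx": 0,"ry": 0,"rz": 0},
    {"dx": -2,"dy": -4,"dz": 78,"rx": 0,"ry": 0,"rz": 0}
  ]
}}

```text
clock: 3.92
tool_pos: [0.4885, -0.1065, 0.1375]
orientation: [[-0.823, -0.012, 0.568], [0.02, 0.999, 0.05], [-0.568, 0.052, -0.821]]
ft_force: [-0.2, 0.6, 0.3]
opening: 0.0696
```

```bash
python3 - <<'E'
from h import *
from station import env
o=env.get_obs();st(o);rel(o,*knobpose(0,-85))
m=env.camera_model('wrist');im=env.read_camera('wrist')[:,:,::-1].copy()
cv2.imwrite('pics/w4.png',im);print(proj(m,S(p,[(-.154,0,.141),(-.154-.013*s,0,.141+.013*c)])))
E
```

```text
3.92 j [ -27.   -15.8  141.3   38.    29.4 -146.1] pos [ 0.4885 -0.1065  0.1375] F [-0.2  0.6  0.3] T [0.01 0.26 0.04] open 69.6
d [ 2.3 -0.4  2.1] r [ 0.  -0.2 -0.2] steps 0.040878816026361654 0.07533209488431285
[[317.32416648 326.78610604]
 [316.94852216 346.80233313]]
```

View pics/w4.png

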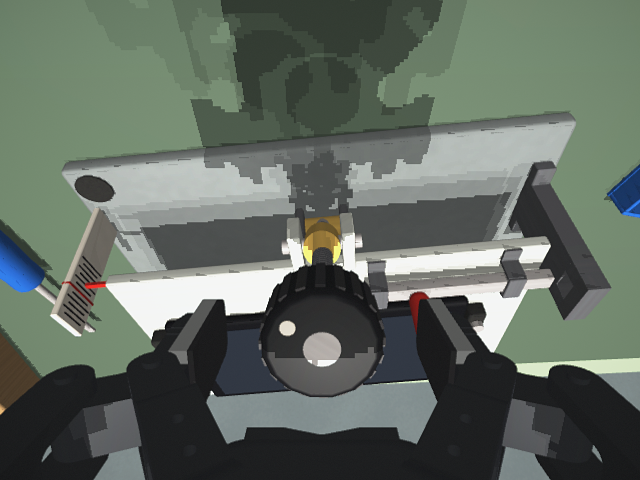

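The knob cap is at (322,349), centred between the jaws to within about 1.5 mm. The pointer at (95,285) against the scale is visible from here. I close now.

Call:
{"op": "play_rows", "data": {
  "targets": [
    {"dx": 2,"dy": 1,"dz": 2,"rx": 0,"ry": 0,"rz": 3},
    {"dx": 2,"dy": 1,"dz": 2,"rx": 0,"ry": 0,"rz": 3},
    {"dx": 2,"dy": 1,"dz": 2,"rx": 0,"ry": 0,"rz": 3},
    {"dx": 2,"dy": 1,"dz": 2,"rx": 0,"ry": 0,"rz": 3},
    {"dx": 2,"dy": 1,"dz": 2,"rx": 0,"ry": 0,"rz": 3},
    {"dx": 2,"dy": 1,"dz": 2,"rx": 0,"ry": 0,"rz": 3},
    {"dx": 2,"dy": 1,"dz": 2,"rx": 0,"ry": 0,"rz": 3},
    {"dx": 2,"dy": 1,"dz": 2,"rx": 0,"ry": 0,"rz": 3}
  ],
  "fingers": 30,
  "squeeze": 40
}}

```text
clock: 4.63
tool_pos: [0.4881, -0.1064, 0.1363]
orientation: [[-0.821, 0.031, 0.57], [0.07, 0.996, 0.047], [-0.567, 0.079, -0.82]]
ft_force: [-8.7, -2.1, 6.0]
opening: 0.0389
```

Call:
{"op": "play_rows", "data": {
  "targets": [
    {"dx": 0,"dy": 0,"dz": 0,"rx": 0,"ry": 0,"rz": 5},
    {"dx": 0,"dy": 0,"dz": 0,"rx": 0,"ry": 0,"rz": 10},
    {"dx": 0,"dy": 0,"dz": 0,"rx": 0,"ry": 0,"rz": 15},
    {"dx": 0,"dy": 0,"dz": 0,"rx": 0,"ry": 0,"rz": 20}
  ]
}}

```text
clock: 4.97
tool_pos: [0.4881, -0.1067, 0.1362]
orientation: [[-0.76, 0.312, 0.57], [0.41, 0.911, 0.047], [-0.505, 0.269, -0.82]]
ft_force: [-8.5, -3.8, 6.5]
opening: 0.0388
```

```bash
python3 - <<'E'
from h import *
from station import env
o=env.get_obs();st(o);rel(o,*knobpose(0,-62))
E
```

```text
4.97 j [ -26.9  -15.8  141.6   38.2   29.  -123.3] pos [ 0.4881 -0.1067  0.1362] F [-8.5 -3.8  6.5] T [-0.43  0.81 -0.02] open 38.8
d [ 1.  -0.7  1.3] r [-0.2 -0.  -0.2] steps 0.0383568565286766 0.043354375009474706
```

Call:
{"op": "play_rows", "data": {
  "targets": [
    {"dx": 0,"dy": 0,"dz": 0,"rx": 0,"ry": 0,"rz": 6},
    {"dx": 0,"dy": 0,"dz": 0,"rx": 0,"ry": 0,"rz": 12},
    {"dx": 0,"dy": 0,"dz": 0,"rx": 0,"ry": 0,"rz": 18},
    {"dx": 0,"dy": 0,"dz": 0,"rx": 0,"ry": 0,"rz": 24},
    {"dx": 0,"dy": 0,"dz": 0,"rx": 0,"ry": 0,"rz": 30},
    {"dx": 0,"dy": 0,"dz": 0,"rx": 0,"ry": 0,"rz": 36},
    {"dx": 0,"dy": 0,"dz": 0,"rx": 0,"ry": 0,"rz": 42},
    {"dx": 0,"dy": 0,"dz": 0,"rx": 0,"ry": 0,"rz": 48},
    {"dx": 0,"dy": 0,"dz": 0,"rx": 0,"ry": 0,"rz": 54},
    {"dx": 0,"dy": 0,"dz": 0,"rx": 0,"ry": 0,"rz": 60},
    {"dx": 0,"dy": 0,"dz": 0,"rx": 0,"ry": 0,"rz": 65},
    {"dx": 0,"dy": 0,"dz": 0,"rx": 0,"ry": 0,"rz": 65}
  ]
}}

```text
clock: 5.97
tool_pos: [0.4875, -0.1071, 0.1357]
orientation: [[-0.038, 0.821, 0.57], [0.999, 0.014, 0.046], [0.029, 0.571, -0.821]]
ft_force: [-13.7, -6.5, 7.4]
opening: 0.039
```

Call:
{"op": "play_rows", "data": {
  "targets": [
    {"dx": 0,"dy": 0,"dz": 0,"rx": 0,"ry": 0,"rz": 6},
    {"dx": 0,"dy": 0,"dz": 0,"rx": 0,"ry": 0,"rz": 12},
    {"dx": 0,"dy": 0,"dz": 0,"rx": 0,"ry": 0,"rz": 18},
    {"dx": 0,"dy": 0,"dz": 0,"rx": 0,"ry": 0,"rz": 24},
    {"dx": 0,"dy": 0,"dz": 0,"rx": 0,"ry": 0,"rz": 30},
    {"dx": 0,"dy": 0,"dz": 0,"rx": 0,"ry": 0,"rz": 36},
    {"dx": 0,"dy": 0,"dz": 0,"rx": 0,"ry": 0,"rz": 42},
    {"dx": 0,"dy": 0,"dz": 0,"rx": 0,"ry": 0,"rz": 48},
    {"dx": 0,"dy": 0,"dz": 0,"rx": 0,"ry": 0,"rz": 54},
    {"dx": 0,"dy": 0,"dz": 0,"rx": 0,"ry": 0,"rz": 60},
    {"dx": 0,"dy": 0,"dz": 0,"rx": 0,"ry": 0,"rz": 65},
    {"dx": 0,"dy": 0,"dz": 0,"rx": 0,"ry": 0,"rz": 65}
  ]
}}

```text
clock: 6.97
tool_pos: [0.4869, -0.1066, 0.1352]
orientation: [[0.728, 0.382, 0.569], [0.435, -0.899, 0.047], [0.529, 0.213, -0.821]]
ft_force: [-15.6, -6.0, 8.0]
opening: 0.0388
```

```bash
python3 - <<'E'
from h import *
from station import env
o=env.get_obs();st(o);rel(o,*knobpose(0,68))
im=env.read_camera('wrist')[:,:,::-1].copy();m=env.camera_model('wrist');print(proj(m,S(p,[(-.086,-.147,.092),(-.086,-.147,.06)])))
cv2.imwrite('pics/w5.png',im)
w4=cv2.imread('pics/w4.png')[190:350,40:140]
cv2.imwrite('pics/w4c.png',cv2.resize(w4,None,fx=3.6,fy=3.6,interpolation=cv2.INTER_CUBIC))
a=cv2.imread('pics/w4c.png');b=cv2.resize(im,(400,300));h=np.zeros((600,800,3),np.uint8);h[:576,:360]=a;h[:300,400:]=b
cv2.imwrite('pics/mix.png',h)
E
```

```text
6.97 j [-27.  -15.8 141.6  38.2  29.    6.7] pos [ 0.4869 -0.1066  0.1352] F [-15.6  -6.    8. ] T [-0.33  1.56 -0.25] open 38.8
d [0.1 0.4 1.1] r [ 0.   0.2 -0.2] steps 0.043754438709931474 0.028391543138546325
[[589.62408663 310.3665772 ]
 [547.02967125 316.17707226]]
```

View pics/mix.png

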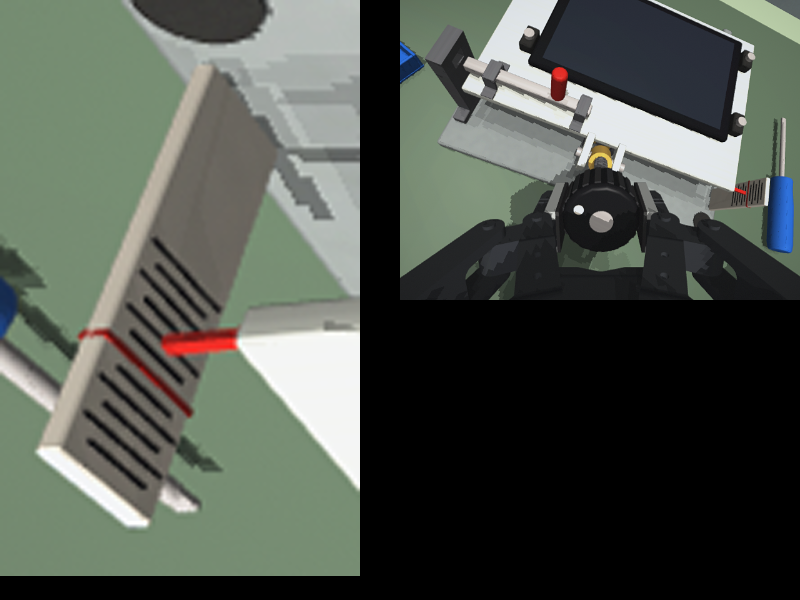

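```bash
python3 - <<'E'
from h import *
im=cv2.imread('pics/w5.png')[270:360,510:630]
cv2.imwrite('pics/w5c.png',cv2.resize(im,None,fx=6.5,fy=6.5,interpolation=cv2.INTER_CUBIC))
E
```

```text
(no output)
```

View pics/w5c.png

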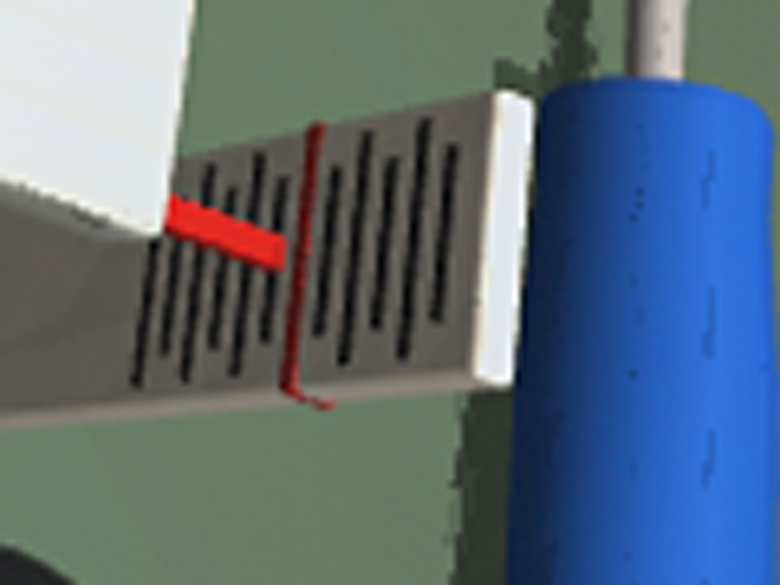

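The pointer end is at full-image (553.8,308.8), just below the red line at (556.5,309.2), with parallax still to be removed. The turn has moved it most of the way. I fit it using both views.

```bash
cat > lvl.py <<'E'
from h import *
from station import env
E
python3 - <<'E'
from h import *
from station import env
m5=env.camera_model('wrist')
# rebuild w4 camera from tool pose then
o=env.get_obs();Q=o['orientation'];Rc=R.from_rotvec(m5['rvec']).as_matrix();cc=-Rc.T@m5['tvec']
A=Rc@Q; off=Q.T@(cc-o['tool_pos'])
Q4=np.array([[-0.823,-0.012,0.568],[0.02,0.999,0.05],[-0.568,0.052,-0.821]]);U,_,V=np.linalg.svd(Q4);Q4=U@V
R4=A@Q4.T;c4=np.array([.4885,-.1065,.1375])+Q4@off
m4=dict(m5,rvec=R.from_matrix(R4).as_rotvec(),tvec=-R4@c4)
np.save('camoff.npy',np.r_[A.ravel(),off])
k4=lambda x,y:(40+x/3.6,190+y/3.6);k5=lambda x,y:(510+x/6.5,270+y/6.5)
ob4=[k4(65,447),k4(150,520),k4(38,450),k4(133,525),k4(107,333),k4(191,413),k4(163,346)]
ob5=[k5(473,385),k5(497,92),k5(513,385),k5(531,97),k5(290,385),k5(318,128),k5(285,252)]
def pts(q,z):
    w,yf,yo,zl,ty=q
    return [(-.086-w,yf,.092),(-.086+w,yf,.092),(-.086-w,yo,.092),(-.086+w,yo,.092),(-.086-w,yf,zl),(-.086+w,yf,zl),(-.086,ty,z)]
def f(v):
    q=v[:5]/1000;z5=v[5]/1000;z4=z5-v[6]/1000
    r4=proj(m4,S(p,pts(q,z4)))+v[7:9]-ob4; r5=proj(m5,S(p,pts(q,z5)))+v[9:11]-ob5
    return np.r_[r4.ravel(),r5.ravel(),(v[6]-3.73)/.15,(v[7:]/4)]
r=least_squares(f,[10,-145,-149,65,-140,63,3.7,0,0,0,0]);v=r.x
print(v.round(2));print(f(v)[:-5].reshape(-1,2).round(1))
J=r.jac;print('sd',np.sqrt(np.diag(np.linalg.inv(J.T@J))).round(2)[:7])
dz=v[3]-v[5];print('short mm',dz,'deg',np.degrees(dz/171),'knob deg',np.degrees(dz/171)/3*360)
E
```

```text
[ 1.2690e+01 -1.4366e+02 -1.4710e+02  7.1780e+01 -1.4310e+02  7.0110e+01
  3.7300e+00  4.0000e-02 -3.4000e-01  3.0000e-01 -3.0500e+00]
[[-0.9  0. ]
 [ 0.7  0.7]
 [ 0.3 -0.3]
 [-0.4 -0.2]
 [ 0.2 -0.2]
 [-0.3 -0. ]
 [ 0.3  0. ]
 [-0.2 -1.7]
 [ 0.3 -0.4]
 [-0.9  0.5]
 [ 0.3  1. ]
 [-0.1  0.6]
 [ 0.4 -0.3]
 [ 0.2  0.5]]
sd [0.19 1.59 1.57 0.45 1.75 0.72 0.15]
short mm 1.6640201311764713 deg 0.5575516405919148 knob deg 66.90619687102978
```

Call:
{"op": "play_rows", "data": {
  "targets": [
    {"dx": 0,"dy": 0,"dz": 0,"rx": 0,"ry": 0,"rz": 6},
    {"dx": 0,"dy": 0,"dz": 0,"rx": 0,"ry": 0,"rz": 12},
    {"dx": 0,"dy": 0,"dz": 0,"rx": 0,"ry": 0,"rz": 18},
    {"dx": 0,"dy": 0,"dz": 0,"rx": 0,"ry": 0,"rz": 24},
    {"dx": 0,"dy": 0,"dz": 0,"rx": 0,"ry": 0,"rz": 30},
    {"dx": 0,"dy": 0,"dz": 0,"rx": 0,"ry": 0,"rz": 36},
    {"dx": 0,"dy": 0,"dz": 0,"rx": 0,"ry": 0,"rz": 42},
    {"dx": 0,"dy": 0,"dz": 0,"rx": 0,"ry": 0,"rz": 48},
    {"dx": 0,"dy": 0,"dz": 0,"rx": 0,"ry": 0,"rz": 54},
    {"dx": 0,"dy": 0,"dz": 0,"rx": 0,"ry": 0,"rz": 60},
    {"dx": 0,"dy": 0,"dz": 0,"rx": 0,"ry": 0,"rz": 60},
    {"dx": 0,"dy": 0,"dz": 0,"rx": 0,"ry": 0,"rz": 60}
  ]
}}

```text
clock: 8.02
tool_pos: [0.487, -0.1058, 0.1353]
orientation: [[0.697, -0.437, 0.569], [-0.559, -0.828, 0.049], [0.45, -0.352, -0.821]]
ft_force: [-15.1, -2.4, 9.3]
opening: 0.0389
```

```bash
python3 - <<'E'
from h import *
from station import env
o=env.get_obs();st(o);rel(o,*knobpose(0,128))
im=env.read_camera('wrist')[:,:,::-1].copy();m=env.camera_model('wrist');print(proj(m,S(p,[(-.086,-.145,.092),(-.086,-.145,.071),(-.072,.137,.085)])))
cv2.imwrite('pics/w6.png',im)
# ideal viewpoint: camera in front-left, level with pointer
A=np.load('camoff.npy');off=A[9:];print(off)
E
```

```text
8.02 j [-26.9 -15.8 141.6  38.2  29.1  66.5] pos [ 0.487  -0.1058  0.1353] F [-15.1  -2.4   9.3] T [ 0.12  1.08 -0.01] open 38.9
d [0.7 0.8 1.1] r [ 0.1  0.1 -0.1] steps 0.028917123966568686 0.036976148567345726
[[539.3891242   25.0703307 ]
 [533.585236    53.69108911]
 [108.30637605 339.82029793]]
[ 0.07170707 -0.00063972 -0.13190384]
```

```bash
python3 - <<'E'
from h import *
im=cv2.imread('pics/w6.png')[0:100,470:600]
cv2.imwrite('pics/w6c.png',cv2.resize(im,None,fx=6,fy=6,interpolation=cv2.INTER_CUBIC))
E
```

```text
(no output)
```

View pics/w6c.png

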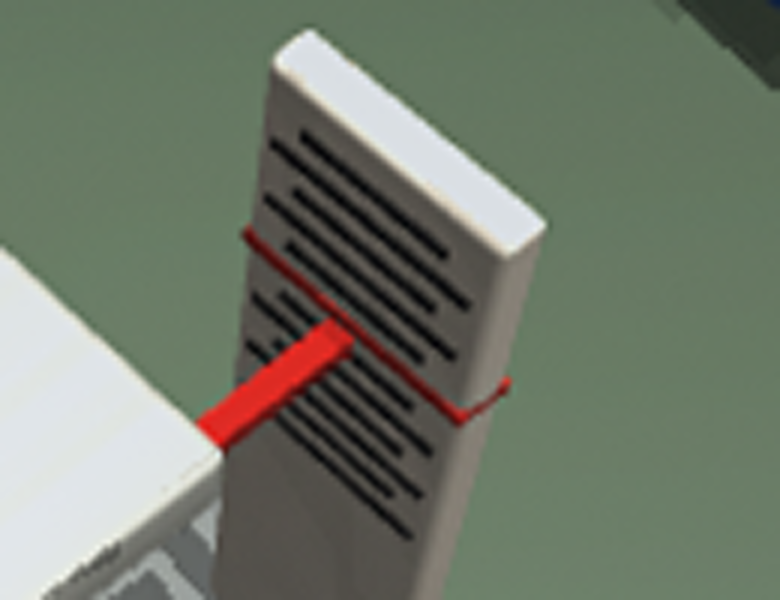

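The pointer end is now almost at the red line, with its end edge at (343,330) in the crop. I refine using the plate corner, whose geometry is known exactly, together with the scale corners in all three views.

```bash
cat > fit.py <<'E'
from h import *
from station import env
A=np.load('camoff.npy');off=A[9:];A=A[:9].reshape(3,3);m0=env.camera_model('wrist')
def cam(Q,t):
    U,_,V=np.linalg.svd(np.array(Q));Q=U@V;Rc=A@Q.T;return Rc,np.array(t)+Q@off
C=[cam([[-0.823,-0.012,0.568],[0.02,0.999,0.05],[-0.568,0.052,-0.821]],[.4885,-.1065,.1375]),
   cam([[0.728,0.382,0.569],[0.435,-0.899,0.047],[0.529,0.213,-0.821]],[.4869,-.1066,.1352]),
   cam([[0.697,-0.437,0.569],[-0.559,-0.828,0.049],[0.45,-0.352,-0.821]],[.487,-.1058,.1353])]
K=[lambda a:np.array(a)/3.6+[40,190],lambda a:np.array(a)/6.5+[510,270],lambda a:np.array(a)/6.+[470,0]]
# face top front, rear; outer top front, rear; line front, rear; pointer tip; plate top corner
O=[[(65,447),(150,520),(38,450),(133,525),(107,333),(191,413),(163,346),(237,343)],
   [(473,385),(497,92),(513,385),(531,97),(290,385),(318,128),(285,252),(163,238)],
   [(505,258),(272,65),(545,225),(308,30),(460,420),(245,233),(343,330),(222,452)]]
D=[-1.75,-.5,0]
def f(v):
    w,yf,yo,zl,px,py,pz,th=v[:8];out=[]
    for i in range(3):
        e=v[8+6*i:14+6*i];Rc,c=C[i];Rc=R.from_rotvec(e[:3]/1000).as_matrix()@Rc;c=c+e[3:]/1000
        a=np.radians(th+D[i])  # plate angle, negative = front low
        pl=lambda x,y,z:(85+x*np.cos(a)+z*np.sin(a),y,65-x*np.sin(a)*-1*-1+z*np.cos(a))
        P=[(-86-w,yf,92),(-86+w,yf,92),(-86-w,yo,92),(-86+w,yo,92),(-86-w,yf,zl),(-86+w,yf,zl),pl(px,py,pz),pl(-175,-130,10)]
        m=dict(m0,rvec=R.from_matrix(Rc).as_rotvec(),tvec=-Rc@c)
        out+=[((proj(m,S(p,np.array(P)/1000))-K[i](O[i]))/.5).ravel(),e[:3]/6,e[3:]/1.5]
    return np.concatenate(out+[[(px+171)/.5,(yf+yo+294)/2/.3]])
r=least_squares(f,np.r_[12.5,-145,-149,71,-171,-143,6,0,np.zeros(18)]);v=r.x
print(v[:8].round(2),'cost',r.cost);J=r.jac;print(np.sqrt(np.diag(np.linalg.inv(J.T@J)))[:8].round(2))
for i in range(3):print((f(v)[i*22:i*22+16]*.5).reshape(-1,2).round(1).tolist(),v[8+6*i:14+6*i].round(1))
E
python3 fit.py
```

```text
[ 1.2700e+01 -1.4570e+02 -1.4919e+02  7.1680e+01 -1.7084e+02 -1.4514e+02
  6.3100e+00  4.0000e-02] cost 22.557226335270833
[0.09 0.19 0.2  0.2  0.3  0.39 0.55 0.1 ]
[[-0.8, 0.1], [0.7, 0.6], [0.4, -0.2], [-0.4, -0.3], [0.3, -0.1], [-0.2, -0.1], [0.5, 0.0], [-0.5, -0.1]] [ 1.2  2.1 -0.6 -0.7 -0.9  0.4]
[[-0.0, -1.7], [0.2, -0.4], [-0.6, 0.4], [0.3, 0.9], [-0.1, 0.7], [0.1, -0.2], [-0.0, 0.4], [0.3, 0.1]] [ 4.4 -4.1 -4.4  0.2 -0.9 -0.4]
[[-0.3, 0.2], [-0.5, -0.5], [0.0, 0.3], [-0.0, 0.2], [-0.1, -0.2], [0.5, -0.1], [0.1, -0.2], [0.4, 0.4]] [-1.4 -7.  -1.4 -1.  -0.4 -0.3]
```

The fit puts the plate at 0.04 ± 0.1°, while the pointer against the line says about −0.12°. I take the mean and add about 8° of knob, then release and back off.

Call:
{"op": "play_rows", "data": {
  "targets": [
    {"dx": 0,"dy": 0,"dz": 0,"rx": 0,"ry": 0,"rz": 4},
    {"dx": 0,"dy": 0,"dz": 0,"rx": 0,"ry": 0,"rz": 8},
    {"dx": 0,"dy": 0,"dz": 0,"rx": 0,"ry": 0,"rz": 8},
    {"dx": 0,"dy": 0,"dz": 0,"rx": 0,"ry": 0,"rz": 8},
    {"dx": 0,"dy": 0,"dz": 0,"rx": 0,"ry": 0,"rz": 8}
  ]
}}

```text
clock: 8.48
tool_pos: [0.487, -0.1057, 0.1353]
orientation: [[0.629, -0.53, 0.569], [-0.669, -0.742, 0.049], [0.396, -0.411, -0.821]]
ft_force: [-14.3, -1.6, 8.0]
opening: 0.0389
```

Call:
{"op": "play_rows", "data": {
  "targets": [
    {"dx": 0,"dy": 0,"dz": 0,"rx": 0,"ry": 0,"rz": 0},
    {"dx": 0,"dy": 0,"dz": 0,"rx": 0,"ry": 0,"rz": 0},
    {"dx": 0,"dy": 0,"dz": 0,"rx": 0,"ry": 0,"rz": 0},
    {"dx": 0,"dy": 0,"dz": 0,"rx": 0,"ry": 0,"rz": 0},
    {"dx": 0,"dy": 0,"dz": 0,"rx": 0,"ry": 0,"rz": 0},
    {"dx": 0,"dy": 0,"dz": -20,"rx": 0,"ry": 0,"rz": 0},
    {"dx": 0,"dy": 0,"dz": -40,"rx": 0,"ry": 0,"rz": 0},
    {"dx": 0,"dy": 0,"dz": -60,"rx": 0,"ry": 0,"rz": 0},
    {"dx": 0,"dy": 0,"dz": -70,"rx": 0,"ry": 0,"rz": 0},
    {"dx": 0,"dy": 0,"dz": -70,"rx": 0,"ry": 0,"rz": 0}
  ],
  "fingers": 66
}}

```text
clock: 9.32
tool_pos: [0.4489, -0.1099, 0.1949]
orientation: [[0.626, -0.529, 0.572], [-0.669, -0.742, 0.046], [0.4, -0.412, -0.819]]
ft_force: [-0.1, -0.1, -0.3]
opening: 0.0659
```

```bash
python3 - <<'E'
from h import *
from station import env
o=env.get_obs();st(o)
# pin: tool straight down, jaws opening along stage y or x? print both orientation options
pin=S(p,[(-.072,.05,.125)])[0];print('pin',pin)
# desired: tool y along stage y (push along jaw axis)
for a in (0,180):
    Rt=R.from_euler('z',p[2]+np.radians(a)).as_matrix()@np.diag([1,-1,-1.]);rel(o,pin+[0,0,.09],Rt)
E
```

```text
9.32 j [-31.1 -26.6 141.4  31.5  39.9  80.2] pos [ 0.4489 -0.1099  0.1949] F [-0.1 -0.1 -0.3] T [ 0.01  0.25 -0.04] open 65.9
pin [ 0.56067278 -0.05038191  0.125     ]
d [  38.2 -111.6   50.3] r [-13.9 -33.2 -44.6] steps 8.00760331516426 3.074903114612336
d [  38.2 -111.6   50.3] r [-40.7  17.1 128.8] steps 19.013218360065554 3.074903114612336
```

Call:
{"op": "play_rows", "data": {
  "targets": [
    {"dx": 0,"dy": 0,"dz": -30,"rx": 0,"ry": 0,"rz": 0},
    {"dx": 10,"dy": -30,"dz": -20,"rx": -3,"ry": -8,"rz": -10},
    {"dx": 38,"dy": -112,"dz": 45,"rx": -13.9,"ry": -33.2,"rz": -44.6},
    {"dx": 38,"dy": -112,"dz": 45,"rx": -13.9,"ry": -33.2,"rz": -44.6},
    {"dx": 38,"dy": -112,"dz": 45,"rx": -13.9,"ry": -33.2,"rz": -44.6},
    {"dx": 38,"dy": -112,"dz": 45,"rx": -13.9,"ry": -33.2,"rz": -44.6},
    {"dx": 38,"dy": -112,"dz": 45,"rx": -13.9,"ry": -33.2,"rz": -44.6},
    {"dx": 38,"dy": -112,"dz": 45,"rx": -13.9,"ry": -33.2,"rz": -44.6},
    {"dx": 38,"dy": -112,"dz": 45,"rx": -13.9,"ry": -33.2,"rz": -44.6},
    {"dx": 38,"dy": -112,"dz": 45,"rx": -13.9,"ry": -33.2,"rz": -44.6},
    {"dx": 38,"dy": -112,"dz": 45,"rx": -13.9,"ry": -33.2,"rz": -44.6},
    {"dx": 38,"dy": -112,"dz": 45,"rx": -13.9,"ry": -33.2,"rz": -44.6}
  ],
  "fingers": 44,
  "squeeze": 20
}}

```text
clock: 10.32
tool_pos: [0.5567, -0.0489, 0.215]
orientation: [[0.996, 0.084, -0.005], [0.084, -0.996, 0.005], [-0.005, -0.005, -1.0]]
ft_force: [-0.1, -0.1, -0.6]
opening: 0.0443
```

```bash
python3 - <<'E'
from h import *
from station import env
o=env.get_obs();st(o)
Rt=Rz@np.diag([1,-1,-1.]);pin=S(p,[(-.072,.05,.125)])[0];rel(o,pin+[0,0,.09],Rt)
im=env.read_camera('wrist')[:,:,::-1].copy();m=env.camera_model('wrist');print(proj(m,S(p,[(-.072,.05,.125),(-.072,.137,.085),(-.086,-.147,.092),(-.072,.137,.099)])))
cv2.imwrite('pics/w7.png',im)
E
```

```text
10.32 j [ -7.7   3.9 107.8   0.2  68.6  77.4] pos [ 0.5567 -0.0489  0.215 ] F [-0.1 -0.1 -0.6] T [-0.03  0.02 -0.02] open 44.3
d [3.8 1.8 0. ] r [-0.3  0.3 -0.1] steps 0.05576510361810241 0.10234872712137473
[[326.55921669 241.52405799]
 [195.42012482 224.10367608]
 [626.76505817 247.23381206]
 [188.75004662 229.62636733]]
```

View pics/w7.png

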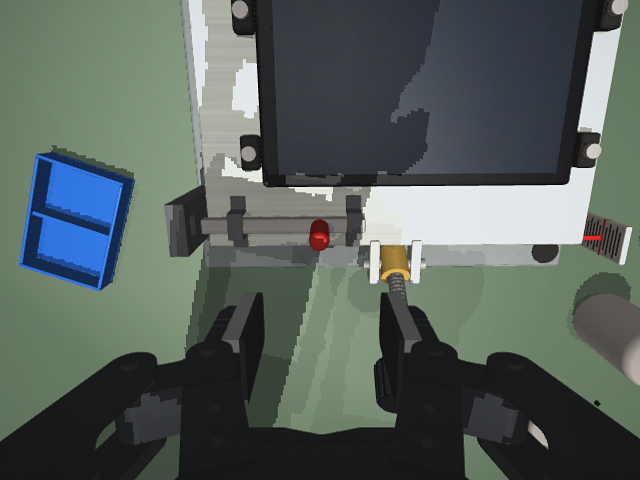

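The pin top is at (319,242), about 4 mm further +y than the drawn estimate. Its x agrees, and the tablet edge is well clear of it. I go down and grip the pin.

Call:
{"op": "play_rows", "data": {
  "targets": [
    {"dx": 4,"dy": -2,"dz": 25,"rx": 0,"ry": 0,"rz": 0},
    {"dx": 4,"dy": -2,"dz": 50,"rx": 0,"ry": 0,"rz": 0},
    {"dx": 4,"dy": -2,"dz": 75,"rx": 0,"ry": 0,"rz": 0},
    {"dx": 4,"dy": -2,"dz": 95,"rx": 0,"ry": 0,"rz": 0},
    {"dx": 4,"dy": -2,"dz": 105,"rx": 0,"ry": 0,"rz": 0},
    {"dx": 4,"dy": -2,"dz": 105,"rx": 0,"ry": 0,"rz": 0},
    {"dx": 4,"dy": -2,"dz": 105,"rx": 0,"ry": 0,"rz": 0}
  ]
}}

```text
clock: 10.95
tool_pos: [0.5599, -0.0469, 0.1115]
orientation: [[0.996, 0.084, -0.005], [0.084, -0.996, 0.004], [-0.004, -0.004, -1.0]]
ft_force: [-0.1, -0.5, -0.5]
opening: 0.0438
```

```bash
python3 - <<'E'
from h import *
from station import env
o=env.get_obs();st(o)
im=env.read_camera('wrist')[:,:,::-1].copy();cv2.imwrite('pics/w8.png',im)
h=im[:,:,2].astype(int);k=(h>110)&(im[:,:,1]<60)&(im[:,:,0]<60);n,l,s_,ce=cv2.connectedComponentsWithStats(k.astype(np.uint8));print([(s_[i].tolist(),ce[i].round(1).tolist()) for i in range(1,n) if s_[i][4]>15])
m=env.camera_model('wrist');t=o['tool_pos'];Q=o['orientation'];print(proj(m,[t-.008*Q[:,2]+[0,0,z-t[2]-.008] for z in (.125,.11)]))
E
```

```text
10.95 j [ -7.4   9.9 112.9   0.2  57.5  77.6] pos [ 0.5599 -0.0469  0.1115] F [-0.1 -0.5 -0.5] T [ 0.   -0.09  0.05] open 43.8
[]
[[323.7579342  346.57569105]
 [323.67684574 324.6892164 ]]
```

```bash
python3 - <<'E'
import cv2,numpy as np
im=cv2.imread('pics/w8.png').astype(int)
k=((im[:,:,2]>60)&(im[:,:,2]>2.5*im[:,:,1])).astype(np.uint8)
n,l,s,c=cv2.connectedComponentsWithStats(k);print([(s[i].tolist(),c[i].round(1).tolist()) for i in range(1,n) if s[i][4]>15])
E
```

```text
[([304, 289, 34, 68, 1912], [320.4, 323.3])]
```

Call:
{"op": "play_rows", "data": {
  "targets": [
    {"dx": 0,"dy": 0,"dz": 2,"rx": 0,"ry": 0,"rz": 0},
    {"dx": 0,"dy": 0,"dz": 2,"rx": 0,"ry": 0,"rz": 0},
    {"dx": 0,"dy": 0,"dz": 2,"rx": 0,"ry": 0,"rz": 0},
    {"dx": 0,"dy": 0,"dz": 2,"rx": 0,"ry": 0,"rz": 0},
    {"dx": 0,"dy": 0,"dz": 2,"rx": 0,"ry": 0,"rz": 0},
    {"dx": 0,"dy": 0,"dz": 2,"rx": 0,"ry": 0,"rz": 0},
    {"dx": 0,"dy": 0,"dz": 2,"rx": 0,"ry": 0,"rz": 0},
    {"dx": 0,"dy": 0,"dz": 2,"rx": 0,"ry": 0,"rz": 0}
  ],
  "fingers": 5,
  "squeeze": 25
}}

```text
clock: 11.67
tool_pos: [0.5614, -0.0467, 0.1107]
orientation: [[0.996, 0.086, -0.002], [0.086, -0.996, 0.003], [-0.002, -0.003, -1.0]]
ft_force: [-0.7, -0.2, 5.5]
opening: 0.011
```

Call:
{"op": "play_rows", "data": {
  "targets": [
    {"dx": 0,"dy": -2,"dz": 0,"rx": 0,"ry": 0,"rz": 0},
    {"dx": 0,"dy": -4,"dz": 0,"rx": 0,"ry": 0,"rz": 0},
    {"dx": 0,"dy": -6,"dz": 0,"rx": 0,"ry": 0,"rz": 0},
    {"dx": 0,"dy": -6,"dz": 0,"rx": 0,"ry": 0,"rz": 0}
  ]
}}

```text
clock: 12.0
tool_pos: [0.5609, -0.0413, 0.1107]
orientation: [[0.996, 0.086, -0.002], [0.086, -0.996, 0.002], [-0.002, -0.002, -1.0]]
ft_force: [-1.2, -1.3, 4.7]
opening: 0.0111
```

Call:
{"op": "play_rows", "data": {
  "targets": [
    {"dx": 0,"dy": -1,"dz": 0,"rx": 0,"ry": 0,"rz": 0},
    {"dx": 0,"dy": -2,"dz": 0,"rx": 0,"ry": 0,"rz": 0},
    {"dx": 0,"dy": -3,"dz": 0,"rx": 0,"ry": 0,"rz": 0},
    {"dx": 0,"dy": -4,"dz": 0,"rx": 0,"ry": 0,"rz": 0},
    {"dx": 0,"dy": -5,"dz": 0,"rx": 0,"ry": 0,"rz": 0},
    {"dx": 0,"dy": -5,"dz": 0,"rx": 0,"ry": 0,"rz": 0}
  ]
}}

```text
clock: 12.5
tool_pos: [0.5605, -0.0365, 0.1106]
orientation: [[0.996, 0.086, -0.002], [0.086, -0.996, 0.002], [-0.002, -0.002, -1.0]]
ft_force: [-0.9, -3.1, 4.8]
opening: 0.0111
```

The bolt has travelled 10.2 mm at friction force only, so it has entered the keeper. I continue.

Call:
{"op": "play_rows", "data": {
  "targets": [
    {"dx": 0,"dy": -1,"dz": 0,"rx": 0,"ry": 0,"rz": 0},
    {"dx": 0,"dy": -2,"dz": 0,"rx": 0,"ry": 0,"rz": 0},
    {"dx": 0,"dy": -3,"dz": 0,"rx": 0,"ry": 0,"rz": 0},
    {"dx": 0,"dy": -4,"dz": 0,"rx": 0,"ry": 0,"rz": 0},
    {"dx": 0,"dy": -5,"dz": 0,"rx": 0,"ry": 0,"rz": 0},
    {"dx": 0,"dy": -6,"dz": 0,"rx": 0,"ry": 0,"rz": 0},
    {"dx": 0,"dy": -7,"dz": 0,"rx": 0,"ry": 0,"rz": 0},
    {"dx": 0,"dy": -8,"dz": 0,"rx": 0,"ry": 0,"rz": 0},
    {"dx": 0,"dy": -9,"dz": 0,"rx": 0,"ry": 0,"rz": 0},
    {"dx": 0,"dy": -9,"dz": 0,"rx": 0,"ry": 0,"rz": 0}
  ]
}}

```text
clock: 13.33
tool_pos: [0.5596, -0.0275, 0.1106]
orientation: [[0.996, 0.086, -0.003], [0.086, -0.996, 0.002], [-0.003, -0.002, -1.0]]
ft_force: [-1.5, -2.8, 6.2]
opening: 0.0107
```

Call:
{"op": "play_rows", "data": {
  "targets": [
    {"dx": 0,"dy": -1,"dz": 0,"rx": 0,"ry": 0,"rz": 0},
    {"dx": 0,"dy": -2,"dz": 0,"rx": 0,"ry": 0,"rz": 0},
    {"dx": 0,"dy": -2,"dz": 0,"rx": 0,"ry": 0,"rz": 0}
  ]
}}

```text
clock: 13.58
tool_pos: [0.5594, -0.0255, 0.1106]
orientation: [[0.996, 0.086, -0.003], [0.086, -0.996, 0.002], [-0.002, -0.002, -1.0]]
ft_force: [-1.2, -2.4, 5.8]
opening: 0.0107
```

Call:
{"op": "play_rows", "data": {
  "targets": [
    {"dx": 0,"dy": -1,"dz": 0,"rx": 0,"ry": 0,"rz": 0},
    {"dx": 0,"dy": -1.5,"dz": 0,"rx": 0,"ry": 0,"rz": 0},
    {"dx": 0,"dy": -1.5,"dz": 0,"rx": 0,"ry": 0,"rz": 0}
  ]
}}

```text
clock: 13.83
tool_pos: [0.5594, -0.0251, 0.1107]
orientation: [[0.996, 0.086, -0.002], [0.086, -0.996, -0.0], [-0.002, 0.0, -1.0]]
ft_force: [-0.5, -5.4, 4.7]
opening: 0.0109
```

Call:
{"op": "play_rows", "data": {
  "targets": [
    {"dx": 0,"dy": -1,"dz": 0,"rx": 0,"ry": 0,"rz": 0},
    {"dx": 0,"dy": -1,"dz": 0,"rx": 0,"ry": 0,"rz": 0},
    {"dx": 0,"dy": -1,"dz": 0,"rx": 0,"ry": 0,"rz": 0}
  ]
}}

```text
clock: 14.08
tool_pos: [0.5594, -0.025, 0.1107]
orientation: [[0.996, 0.087, -0.002], [0.087, -0.996, -0.002], [-0.002, 0.001, -1.0]]
ft_force: [-0.1, -9.1, 5.2]
opening: 0.0109
```

Call:
{"op": "play_rows", "data": {
  "targets": [
    {"dx": 0,"dy": -1,"dz": 0,"rx": 0,"ry": 0,"rz": 0},
    {"dx": 0,"dy": -1,"dz": 0,"rx": 0,"ry": 0,"rz": 0},
    {"dx": 0,"dy": -1,"dz": 0,"rx": 0,"ry": 0,"rz": 0}
  ]
}}

```text
clock: 14.33
tool_pos: [0.5594, -0.0249, 0.1107]
orientation: [[0.996, 0.087, -0.002], [0.087, -0.996, -0.003], [-0.002, 0.003, -1.0]]
ft_force: [-0.8, -12.4, 4.0]
opening: 0.0108
```

The bolt stopped hard after 21.8 mm of travel, with force rising to 12 N at zero motion. That fits a start at about 2.2 mm and home at 24. I release, rise and return to the scale-viewing pose.

Call:
{"op": "play_rows", "data": {
  "targets": [
    {"dx": 0,"dy": 0,"dz": 0,"rx": 0,"ry": 0,"rz": 0},
    {"dx": 0,"dy": 0,"dz": 0,"rx": 0,"ry": 0,"rz": 0},
    {"dx": 0,"dy": 0,"dz": 0,"rx": 0,"ry": 0,"rz": 0},
    {"dx": 0,"dy": 0,"dz": 0,"rx": 0,"ry": 0,"rz": 0},
    {"dx": 0,"dy": 0,"dz": -20,"rx": 0,"ry": 0,"rz": 0},
    {"dx": 0,"dy": 0,"dz": -50,"rx": 0,"ry": 0,"rz": 0},
    {"dx": 0,"dy": 0,"dz": -80,"rx": 0,"ry": 0,"rz": 0},
    {"dx": 0,"dy": 0,"dz": -110,"rx": 0,"ry": 0,"rz": 0},
    {"dx": 0,"dy": 0,"dz": -110,"rx": 0,"ry": 0,"rz": 0},
    {"dx": 0,"dy": 0,"dz": -110,"rx": 0,"ry": 0,"rz": 0}
  ],
  "fingers": 36
}}

```text
clock: 15.17
tool_pos: [0.5604, -0.0213, 0.222]
orientation: [[0.996, 0.086, 0.001], [0.086, -0.996, 0.003], [0.001, -0.003, -1.0]]
ft_force: [0.1, 0.5, -0.9]
opening: 0.0357
```

```bash
python3 - <<'E'
from h import *
from station import env
o=env.get_obs();st(o)
im=env.read_camera('wrist')[:,:,::-1].copy();cv2.imwrite('pics/w9.png',im)
m=env.camera_model('wrist');print(proj(m,S(p,[(-.072,.074,.125)])))
i=im.astype(int);k=((i[:,:,2]>60)&(i[:,:,2]>2.5*i[:,:,1])).astype(np.uint8)
n,l,s_,c_=cv2.connectedComponentsWithStats(k);print([(s_[i].tolist(),c_[i].round(1).tolist()) for i in range(1,n) if s_[i][4]>15])
rel(o,*knobpose(.08,128))
E
```

```text
15.17 j [ -4.8   3.6 107.4   0.2  69.   80.2] pos [ 0.5604 -0.0213  0.222 ] F [ 0.1  0.5 -0.9] T [-0.03 -0.01 -0.05] open 35.7
[[332.49417916 247.7923582 ]]
[([319, 228, 19, 30, 469], [328.0, 242.6]), ([613, 228, 21, 33, 123], [623.6, 244.1])]
d [-125.6   79.    21.7] r [11.4 33.7 36.8] steps 7.1464256823552335 3.596044151582049
```

The pin is at its predicted home position with the same ~2 mm calibration offset seen before. Next is a last level check from the front.

Call:
{"op": "play_rows", "data": {
  "targets": [
    {"dx": -10,"dy": 5,"dz": -35,"rx": 0,"ry": 0,"rz": 0},
    {"dx": -50,"dy": 30,"dz": -30,"rx": 3,"ry": 8,"rz": 10},
    {"dx": -126,"dy": 79,"dz": 5,"rx": 11.4,"ry": 33.7,"rz": 36.8},
    {"dx": -126,"dy": 79,"dz": 5,"rx": 11.4,"ry": 33.7,"rz": 36.8},
    {"dx": -126,"dy": 79,"dz": 5,"rx": 11.4,"ry": 33.7,"rz": 36.8},
    {"dx": -126,"dy": 79,"dz": 22,"rx": 11.4,"ry": 33.7,"rz": 36.8},
    {"dx": -126,"dy": 79,"dz": 22,"rx": 11.4,"ry": 33.7,"rz": 36.8},
    {"dx": -126,"dy": 79,"dz": 22,"rx": 11.4,"ry": 33.7,"rz": 36.8},
    {"dx": -126,"dy": 79,"dz": 22,"rx": 11.4,"ry": 33.7,"rz": 36.8},
    {"dx": -126,"dy": 79,"dz": 22,"rx": 11.4,"ry": 33.7,"rz": 36.8},
    {"dx": -126,"dy": 79,"dz": 22,"rx": 11.4,"ry": 33.7,"rz": 36.8}
  ]
}}

```text
clock: 16.13
tool_pos: [0.4398, -0.1109, 0.1972]
orientation: [[0.699, -0.437, 0.566], [-0.558, -0.829, 0.049], [0.447, -0.35, -0.823]]
ft_force: [0.3, -0.5, 0.1]
opening: 0.0364
```

```bash
python3 - <<'E'
from h import *
from station import env
o=env.get_obs();st(o);print(repr(o['orientation'].round(4)))
im=env.read_camera('wrist')[:,:,::-1].copy();m=env.camera_model('wrist')
u=proj(m,S(p,[(-.086,-.145,.078),(-.072,.137,.085)]));print(u)
cv2.imwrite('pics/w10.png',im)
x0,y0=int(np.clip(u[0,0]-55,0,530)),int(np.clip(u[0,1]-45,0,390));print(x0,y0)
a=cv2.resize(im[y0:y0+90,x0:x0+110],None,fx=6.6,fy=6.6,interpolation=cv2.INTER_CUBIC);cv2.imwrite('pics/w10c.png',a)
E
```

```text
16.13 j [-32.2 -27.7 141.6  31.   41.7  71.9] pos [ 0.4398 -0.1109  0.1972] F [ 0.3 -0.5  0.1] T [-0.08  0.26  0.05] open 36.4
array([[ 0.6994, -0.437 ,  0.5655],
       [-0.5575, -0.8287,  0.0492],
       [ 0.4471, -0.3497, -0.8233]])
[[472.64191373  63.51838587]
 [154.38794132 286.15561795]]
417 18
```

View pics/w10c.png

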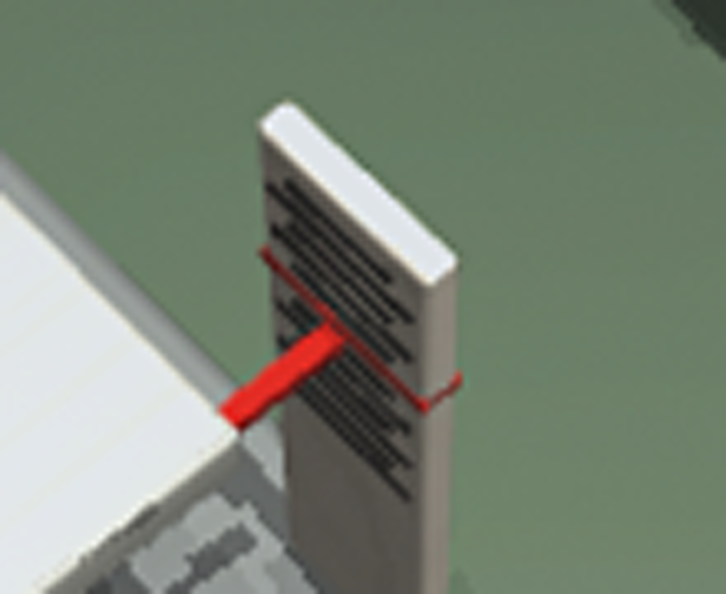

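The pointer end at (337,333) in the crop meets the red line. I add this view to the fit.

```bash
python3 - <<'E'
s=open('fit.py').read()
s=s.replace("[.487,-.1058,.1353])]","[.487,-.1058,.1353]),cam([[.6994,-.437,.5655],[-.5575,-.8287,.0492],[.4471,-.3497,-.8233]],[.4398,-.1109,.1972])]")
s=s.replace("/6.+[470,0]]","/6.+[470,0],lambda a:np.array(a)/6.6+[417,18]]")
s=s.replace("(222,452)]]","(222,452)],[(427,286),(262,127),(455,262),(290,100),(424,408),(264,250),(337,333),(240,430)]]")
s=s.replace("D=[-1.75,-.5,0]","D=[-1.817,-.567,-.067,0]").replace("range(3)","range(4)").replace("zeros(18)","zeros(24)")
open('fit2.py','w').write(s)
E
python3 fit2.py
```

```text
[ 1.2680e+01 -1.4565e+02 -1.4913e+02  7.1680e+01 -1.7093e+02 -1.4497e+02
  6.4000e+00  1.2000e-01] cost 25.663182822654935
[0.08 0.17 0.18 0.19 0.28 0.34 0.52 0.09]
[[-0.8, 0.1], [0.7, 0.6], [0.4, -0.2], [-0.4, -0.3], [0.3, -0.1], [-0.2, -0.1], [0.5, 0.0], [-0.6, -0.1]] [ 1.2  2.  -0.6 -0.6 -0.9  0.3]
[[0.0, -1.8], [0.2, -0.4], [-0.6, 0.3], [0.3, 0.9], [-0.1, 0.7], [0.1, -0.2], [-0.1, 0.5], [0.3, 0.1]] [ 4.5 -3.9 -4.4  0.3 -1.  -0.5]
[[-0.3, 0.1], [-0.5, -0.5], [0.0, 0.3], [-0.0, 0.2], [-0.1, -0.2], [0.5, -0.1], [0.1, -0.1], [0.4, 0.3]] [-1.1 -6.9 -1.5 -0.9 -0.5 -0.4]
[[-0.0, 0.1], [-0.5, -0.3], [0.5, 0.0], [-0.2, 0.2], [-0.1, -0.3], [0.4, 0.2], [0.1, -0.3], [-0.2, 0.3]] [ 0.5 -5.2  0.2 -0.8 -0.5  0.2]
```

The corner gives 0.12 ± 0.09° and the pointer sits within 0.1 mm of the red line, so the plate is level within measuring error. The arm is clear, so I hand in.

```bash
python3 -c "
from station import env
print(env.get_obs()['ft_force'].round(1)); print(env.hand_in())"
```

```text
[ 0.5 -0.5  0.1]
the job is handed in; nothing more can be done
None
```

I turned the tilt knob clockwise until the plate read level, then slid the lock bolt by its red pin to its stop in the keeper. The job was handed in after about 16 s of robot time; the hand-in gives no verdict.

- **Knob:** it took about 218° in total. The knob's mark showed no slip over the first 150°; I did not check it after that.
- **Bolt:** it moved 21.8 mm at about 3 N, with no strike at the keeper. It then stopped, and the force rose to 12 N with no further motion, which I read as fully home. In the image the pin sits about 2 mm off its predicted home spot, the calibration offset I inferred from the earlier look.
- **Level:** the final fit put the red pointer within 0.1 mm of the red line. The plate corner read 0.12 ± 0.09° front high. An earlier look had the two disagreeing by about 0.16°, so I set the knob between them.
- **Other items:** the arm kept clear of the tablet, screwdriver, tray and bottle, and the force readings showed no other contact. I did not take a final picture to check their positions.
- **Refused move:** one move call was refused for its format, and nothing moved.

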